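# Unlock the stamping jig and feed the sled home

## Task

Make the stamping jig ready: draw the red-knobbed lock pin up out of the blue tunnel and hang it by its collar in the notch of the green pin rest, upright and pushed right to the back of the notch, and let go of it. Then slide the black-handled sled with the brass blank fully home into the tunnel, up to the end stop, and let go. Leave the stamp block, dish, hammer and jar where they are.

Things in the scene. Friction and masses are not known exactly. Their poses are not given: they have to be found in the camera images.
- jig: Stamping jig bolted to the bench: dark steel base 130 x 330 x 14 mm, two low rails, and a blue tunnel 91 mm wide, y = 30 to 140 mm, top 60 mm above the bench, closed by an end stop. The sled moves along +y into it. Origin on the bench, mid-width; z up. A punch guide on the roof at y = 112 mm is 78 mm high.
- bore (a point): Centre of the upper mouth of the lock-pin bore (13.5 mm wide) in the tunnel roof, 60 mm above the bench, at x = 0, y = 50 mm of the jig. The bore goes through the roof (22 mm thick), the pin crosses the tunnel (24 mm high) and ends in a 17 mm hole in the base.
- pin: Lock pin, 98 mm long, upright: steel shank 12 mm diameter and 52 mm long, steel collar 30 mm diameter and 6 mm thick, above it a red cylindrical knob 22 mm diameter and 40 mm long to grip. Origin at the tip of the shank, z along the pin to the knob. At the start the collar lies on the tunnel roof and the shank blocks the sled.
- pin_neck (a point): Point on the pin's axis at the underside of the collar, 52 mm above the tip; the knob spans 6 to 46 mm above it.
- rest: Green pin rest screwed to the bench: a level plate 12 mm thick, 60 mm wide, top 80 mm above the bench, on an upright at its back (+x) and a dark foot 75 x 75 mm (x -30 to 45 mm). A notch 16 mm wide in the plate is open towards -x (flared mouth at x = -13 to -25 mm) and closed at x = 19 mm. Origin on the bench, z up.
- notch_seat (a point): Where the pin's neck (point pin_neck) belongs when it hangs right at the back of the notch: on the notch's centre line, 12 mm in +x from the rest's origin, level with the plate's top (80 mm); axes as body rest, the notch opens to -x.
- sled (a joint): Travel of the sled along the jig's +y in m: 0 fully out, 0.125 at the end stop (fully home). It runs stiffly (about 1.5 N) and stays where it is left; with the pin in, it stops at about 0.03.
- sled_grip (a point): Middle of the sled's black handle bar: 16 mm diameter, 64 mm long, level, along the jig's x, 92 mm above the bench, on a 12 mm post 20 mm from the sled's rear end. The sled is an aluminium slab 56 x 165 x 20 mm carrying a brass blank; when it is home the handle is 40 mm outside the tunnel. Axes as the jig.
- stamp_block: Bystander: red block 85 x 70 x 45 mm full of dark steel punches, 78 mm high over all. Origin under its centre.
- dish: Bystander: white dish 90 x 130 x 22 mm with dark steel bars. Origin under its centre.
- hammer: Bystander: hammer 240 mm long lying flat, brass head, wooden handle. Its x axis runs along it to the head.
- jar: Bystander: glass jar 70 mm diameter, 100 mm high. Origin under its centre.
There are look-alikes about, which are no part of the job. What is shaped like the pin but purple or turquoise is not meant.

How it is judged (in metres and radians):
On the way, in this order (a step that is already met when the one before it is completed fails the run):
1. the pin hangs by its collar at the back of the notch, released (x of pin_neck in the frame of notch_seat between -0.011 and 0.006 m and y of pin_neck in the frame of notch_seat between -0.005 and 0.005 m and z of pin_neck in the frame of notch_seat between -0.003 and 0.003 m and angle between pin's own z axis and vertical below 0.12 rad and linear speed of pin below 0.02 m/s and contact force between the fingers and pin below 0.05 N), for 0.2 s.
2. then the sled is slid home to the end stop (value of joint sled above 0.121 m), for 0.2 s.
At the end, for the whole second after the job is handed in: The pin hangs upright (within 7 degrees) and at rest in the notch, its collar on the plate (within 3 mm), its neck at most 11 mm from the seat towards the mouth, 6 mm towards the back and 5 mm to the side, not touched by the fingers; the sled is within 4 mm of the end stop and at rest (all of step 1 and value of joint sled above 0.121 m and velocity of joint sled between -0.01 and 0.01 m/s).
It fails at once if a bystander (stamp block, dish, hammer or jar) is moved by more than 25 mm (distance of any of stamp_block, dish, hammer, jar from where it was at the start of the episode above 0.025 m).
It also fails if it takes over 58 s, if anything falls off the work surface, if the arm or the gripper's body presses on something with over 40 N, if the wrist force passes 120 N, or if a joint passes its speed limit or range.

## Robot

A 7-joint arm with a two-finger parallel gripper is mounted at the origin on the work surface. World frame = base frame: x ahead of the robot, y to its left, z up, the work surface at z = 0. Lengths are in m, angles in degrees, forces in N, time in s.
With the tool pointing down it reaches from about 0.4 to 0.9 m from the base axis. Payload 5.5 kg.
Tool frame: the origin (TCP) lies midway between the tips of the shut fingers; the grasp point (between the pads) lies 19 mm behind it; z points along the fingers, y is the line along which they close (so a half turn about z gives the same grasp; the last joint's range is limited). The gripper opens to 85 mm and grips with 20 to 120 N. Pads are 22 mm wide; open, the fingers measure 114 mm over their backs; the gripper's body (76 mm by 85 mm) begins 54 mm behind the grasp point. The pads swing forward as they close: fully open they stand 13 mm farther back than shut.
Start: joints at [84.924, 28.699, -24.465, 88.831, 12.651, 65.22, -12.049], TCP at [0.224, -0.61, 0.231] pointing down, gripper open.
Joint ranges: [-164.97, 164.97], [-17.58, 116.51], [-87.97, 89.64], [11.32, 138.91], [-80.73, 260.73], [10.89, 115.49], [-147.41, 147.41]. Speed limits (degrees/s): [147.25, 147.25, 180, 180, 180, 180, 180].

## Interface

Orientations are given as a 3x3 rotation matrix whose columns are the frame's x, y, z axes.
In Python, from plant import readout, viewer, workorder gives the robot as it stands.
- The arm moves only by the tool carry_out, never from a script. Its argument "steps" is a list of rows, each an object of numbers: "x", "y", "z": the shift along the tool's x, y, z in m; "ax", "ay", "az": the turn, a rotation vector about the tool's x, y, z in degrees; "grip": the opening, from 0 (shut) to 1 (fully open). A call has 1 to 20 rows; each row shifts and turns the commanded pose from where the row before left it, along the tool's axes as they then stand; what a row does not reach is not made up. A row lasts 1/12 s, in which the tool goes at most 41.7 mm and 7.16 degrees, less where a joint would pass 70% of its speed; a pose out of reach is approached as far as the arm can. A call is refused whole if a number of a shift passes 0.0417 or a number of a turn 7.16, either way. A call with a gripper value outside its range is refused whole. The fingers move at their own pace and stop on an object; "grip_force" is the grip in N (left out, the last holds). Time passes only in rows, so rows that do not move let the fingers close. It gives the time, the measured TCP pose, the force, the opening and the grip force at its end, in the units of the state.
- readout.get_state(): the state, without advancing time (a new reading comes with each control period).
- viewer.read_camera(name): name is "scene" or "top" or "wrist"; returns (picture, depth): 384x512x3 uint8, red, green, blue; 384x512 float32, m along the optical axis (not along the pixel's ray), 0 where there is no reading.
- viewer.calibration(name): a dict with "intrinsics" (3x3 intrinsics, pixels), "R" (3x3) and "t" (3): a world point X has camera coordinates R X + t. Camera axes: x right, y down, z forward; pixel columns grow to the right and rows downward; lengths in m; the calibration is good to about 2 mm. A picture is of the moment at which its call begins: read the wrist's pose just before it. calibration takes no time and is no camera call; for the wrist camera it gives the pose at the moment of the call.
- workorder.finish_job(): hands the job in; it is judged then, once.
The state is a dict: "time_s": time; "qpos": joint angles; "qvel": joint speeds; "joint_efforts": joint torques, N m; "position": TCP position; "ee_rot": TCP orientation; "wrist_force": force on the tool from outside, world axes, zero at the start; "moment": the same for the moment, N m; "finger_gap": finger opening in m; "grip_force": force on a finger pad.
Only numpy, scipy, OpenCV 4.12 (cv2) and the standard library are available. Lean on these libraries where they do the work, as an engineer would, in place of code of your own. Each camera call takes 0.05 s, during which the arm holds its last target. There are 200 camera calls.

## Working session

There is one attempt and no reset: what is moved stays moved. The work goes in short steps, Python scripts to look and compute and a tool call to move; the robot and the scene stay as the last step left them, time stands still between calls to the robot, and variables do not carry over. Pictures are saved under pics/ and viewed, at most 10 in all, crops included, and the job is handed in when it is done.

Besides the shell and the picture viewer there is one more tool, called after "Call:" as name(argument=value, ...) on one line, values as JSON. carry_out: Moves the arm, as the interface text tells. Its arguments: {"type":"object","properties":{"steps":{"type":"array","items":{"type":"object","properties":{"x":{"type":"number"},"y":{"type":"number"},"z":{"type":"number"},"ax":{"type":"number"},"ay":{"type":"number"},"az":{"type":"number"},"grip":{"type":"number"}}}},"grip_force":{"type":"number"}},"required":["steps"]}

```bash
mkdir -p pics; cat > h.py <<'E'
import numpy as np, cv2
from plant import readout, viewer, workorder
def snap(n,f):
    c=viewer.calibration(n); p,d=viewer.read_camera(n)
    np.savez(f'pics/{f}.npz',p=p,d=d,K=c['intrinsics'],R=c['R'],t=c['t'])
    cv2.imwrite(f'pics/{f}.png',p[:,:,::-1]); return p,d
def world(f,px):
    s=np.load(f'pics/{f}.npz');K,R,t=[np.array(s[k]) for k in 'KRt']
    out=[]
    for u,v in px:
        z=s['d'][v,u]; c=np.linalg.inv(K)@[u,v,1]*z; out.append(R.T@(c-t))
    return np.array(out)
def cloud(f):
    s=np.load(f'pics/{f}.npz');K,R,t=[np.array(s[k]) for k in 'KRt']
    d=s['d'];v,u=np.indices(d.shape)
    P=np.stack([u,v,np.ones_like(u)],-1)@np.linalg.inv(K).T*d[...,None]
    return (P-t)@R, s['p'], d>0
E
python3 - <<'E'
from h import *
np.set_printoptions(precision=4,suppress=True)
a,_=snap('scene','s0'); b,_=snap('top','t0')
c=np.vstack([a,b]); 
cv2.imwrite('pics/both0.png',cv2.resize(np.hstack([a,b]),(800,300))[:,:,::-1])
print(readout.get_state())
E
```

```text
{'time_s': 0.1, 'qpos': array([ 84.9233,  28.7488, -24.4527,  88.8848,  12.6526,  65.2204,
       -12.0504]), 'qvel': array([ 0.0361, -0.1345,  0.0223, -0.1594,  0.0392,  0.0607,  0.0498]), 'joint_efforts': array([ -0.0104, -57.0809,  -5.8383, -28.1748,   0.0106,   0.0056,
         0.    ]), 'position': array([ 0.2237, -0.6096,  0.2304]), 'ee_rot': array([[ 0.9387,  0.3446, -0.0006],
       [ 0.3446, -0.9387,  0.0017],
       [ 0.    , -0.0018, -1.    ]]), 'wrist_force': array([ 0.9285, -0.48  ,  0.2329]), 'moment': array([ 0.0094, -0.0243, -0.0522]), 'grip_force': 0.0, 'finger_gap': 0.08534773680277224}
```

View pics/s0.png

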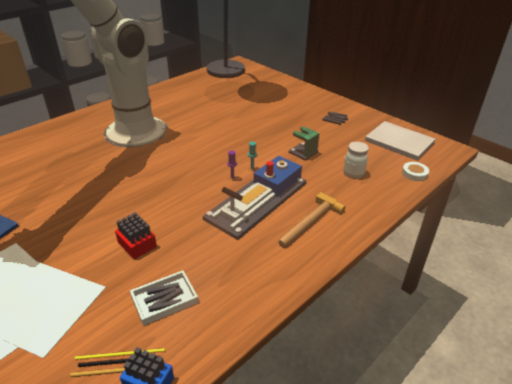

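View pics/t0.png

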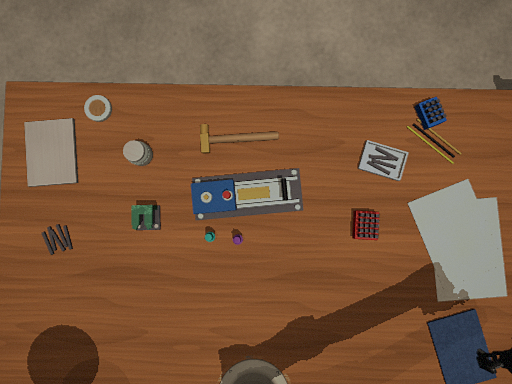

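Candidates: the red-knobbed pin is in the blue tunnel (scene 270,168; top 227,195). The purple pin (scene 232,160; top 237,239) and the turquoise one (scene 252,150; top 209,237) are look-alikes. I choose the red one and check it in a close crop.

```bash
python3 - <<'E'
from h import *
np.set_printoptions(precision=4,suppress=True)
p=cv2.imread('pics/t0.png')[150:250,120:310]
cv2.imwrite('pics/c0.png',cv2.resize(p,None,fx=4.2,fy=4.2,interpolation=cv2.INTER_CUBIC))
W,P,m=cloud('t0')
hsv=cv2.cvtColor(P,cv2.COLOR_RGB2HSV).astype(int)
H,S,V=hsv[...,0],hsv[...,1],hsv[...,2]
box=np.zeros_like(m);box[150:250,120:310]=1
def st(n,k):
    k=k&box&m; w=W[k]; print(n,k.sum(),np.median(w,0),w.min(0),w.max(0)); 
    if k.sum()>8: print('   rect',cv2.minAreaRect(w[:,:2].astype(np.float32)))
blue=(H>105)&(H<125)&(S>120)&(V>50)
st('blueroof',blue&(W[...,2]>.052)&(W[...,2]<.068))
st('knob',((H<4)|(H>174))&(S>150)&(W[...,2]>.085))
st('green',(H>55)&(H<85)&(S>80)&(W[...,2]>.06))
st('purple',(H>130)&(H<170)&(S>80)&(W[...,2]>.04))
st('turq',(H>80)&(H<97)&(S>80)&(W[...,2]>.04)&(abs(W[...,0]-W[237,209,0])<.1))
st('handle',(V<70)&(W[...,2]>.08)&(W[...,2]<.11)&(np.indices(m.shape)[1]>260))
st('base',(W[...,2]>.008)&(W[...,2]<.02)&(S<110)&(np.indices(m.shape)[1]>180))
st('greenplate',(H>55)&(H<85)&(S>80)&(W[...,2]>.07)&(W[...,2]<.09))
s=np.load('pics/t0.npz');print(s['K'],s['R'],s['t'])
for n,u,v in [('jar',137,152),('hammer',205,138),('hamend',277,135)]: print(n,W[v,u])
E
```

```text
blueroof 999 [0.5896 0.1303 0.0595] [0.5411 0.0651 0.052 ] [0.6408 0.1976 0.0678]
   rect ((0.5917901992797852, 0.1317397803068161), (0.09063104540109634, 0.1243991032242775), 6.471401691436768)
knob 46 [0.5971 0.0888 0.1046] [ 0.5864 -0.0824  0.0853] [0.6382 0.0981 0.113 ]
   rect ((0.5978084802627563, 0.005660511553287506), (0.047544222325086594, 0.18154050409793854), 10.803661346435547)
green 418 [0.5325 0.3316 0.0798] [ 0.4598 -0.0823  0.0607] [0.6323 0.366  0.103 ]
   rect ((0.5291913747787476, 0.13523560762405396), (0.1344636231660843, 0.4557291567325592), 9.625415802001953)
purple 86 [0.4696 0.0547 0.0954] [ 0.4529 -0.0827  0.0524] [0.635  0.0694 0.1051]
   rect ((0.541085958480835, -0.011483557522296906), (0.033386874943971634, 0.22282293438911438), 49.230812072753906)
turq 78 [0.4758 0.1348 0.0932] [0.4596 0.1251 0.0478] [0.4865 0.1494 0.103 ]
   rect ((0.475126177072525, 0.13612620532512665), (0.026532543823122978, 0.021942483261227608), 29.30955696105957)
handle 111 [ 0.6154 -0.0763  0.0981] [ 0.5862 -0.0859  0.09  ] [ 0.647  -0.0676  0.1058]
   rect ((0.6164078712463379, -0.07592887431383133), (0.06119716167449951, 0.014669480733573437), 6.313601493835449)
base 1718 [ 0.6023 -0.0068  0.0136] [ 0.5229 -0.136   0.0081] [0.6848 0.202  0.02  ]
   rect ((0.6031806468963623, 0.03233771026134491), (0.12980002164840698, 0.32859325408935547), 6.392166614532471)
greenplate 389 [0.5345 0.3346 0.0798] [0.473  0.1282 0.0705] [0.5618 0.366  0.0867]
   rect ((0.5196210145950317, 0.24638676643371582), (0.24318146705627441, 0.07396093755960464), 85.38395690917969)
[[473.6107   0.     258.7391]
 [  0.     473.6107 188.6843]
 [  0.       0.       1.    ]] [[ 0.0204 -0.9997 -0.0134]
 [-0.9984 -0.0197 -0.0533]
 [ 0.053   0.0145 -0.9985]] [-0.0153  0.6188  1.4252]
jar [0.7141 0.3507 0.0965]
hammer [0.7699 0.1639 0.0251]
hamend [ 0.7833 -0.0553  0.0238]
```

View pics/c0.png

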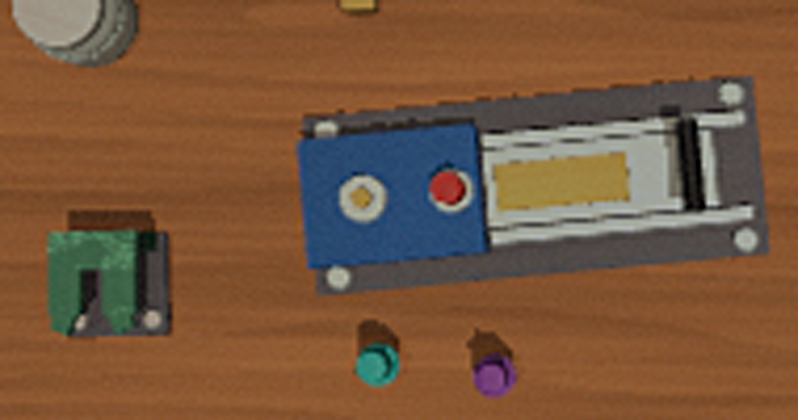

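The crop shows the red knob in the blue roof at (447,187). The green rest at (95,280) has its notch opening downward, towards the robot, and the black handle is at (690,165). Next I measure more finely and plan the move to a wrist look.

```bash
cat >> h.py <<'E'
def yaw(R): return np.degrees(np.arctan2(R[1,0],R[0,0]))
def plan(xyz,th=None,vmax=.036,smooth=True):
    s=readout.get_state(); R=s['ee_rot']; d=R.T@(np.array(xyz)-s['position'])
    dz=0 if th is None else yaw(R)-th
    print('pos',s['position'].round(4),'yaw',round(yaw(R),2),'tool shift',d.round(4),'len',round(float(np.linalg.norm(d)),4),'az',round(dz,2),'t',round(s['time_s'],2))
def ray(f,u,v,z):
    s=np.load(f'pics/{f}.npz');K,R,t=[np.array(s[k]) for k in 'KRt']
    r=R.T@(np.linalg.inv(K)@[u,v,1]);o=-R.T@t; return o+r*(z-o[2])/r[2]
E
python3 - <<'E'
from h import *
np.set_printoptions(precision=4,suppress=True)
W,P,m=cloud('t0')
hsv=cv2.cvtColor(P,cv2.COLOR_RGB2HSV).astype(int);H,S,V=hsv[...,0],hsv[...,1],hsv[...,2]
v,u=np.indices(m.shape)
def st(n,k):
    k=k&m;w=W[k];print(n,k.sum(),np.median(w,0),w.min(0),w.max(0),cv2.minAreaRect(w[:,:2].astype(np.float32)),'uv',u[k].mean(),v[k].mean())
k=((H<6)|(H>172))&(S>150)&(abs(u-226)<8)&(abs(v-195)<8);st('knob',k)
print(ray('t0',u[k].mean(),v[k].mean(),.1))
g=(abs(u-146)<22)&(abs(v-216)<20)
st('plate',g&(W[...,2]>.072)&(W[...,2]<.088));st('hi',g&(W[...,2]>.088));st('foot',g&(W[...,2]>.005)&(W[...,2]<.03))
plan((.52,.2,.36),5)
E
```

```text
knob 45 [0.5971 0.0889 0.1046] [0.5864 0.079  0.0818] [0.606  0.0981 0.113 ] ((0.5965846180915833, 0.08853860944509506), (0.01925889402627945, 0.01798727922141552), 27.135087966918945) uv 226.26666666666668 194.3111111111111
[0.5965 0.0887 0.1   ]
plate 423 [0.5327 0.3382 0.0798] [0.491  0.3062 0.072 ] [0.5618 0.3678 0.088 ] ((0.5263625979423523, 0.3368709981441498), (0.07002352178096771, 0.06109663471579552), 1.2004454135894775) uv 141.28132387706856 215.23640661938535
hi 1 [0.5    0.3595 0.0905] [0.5    0.3595 0.0905] [0.5    0.3595 0.0905] ((0.49998989701271057, 0.35946592688560486), (0.0, 0.0), 0.0) uv 132.0 226.0
foot 298 [0.5143 0.3161 0.0095] [0.4698 0.2792 0.005 ] [0.585  0.4074 0.0293] ((0.5273666977882385, 0.3430132567882538), (0.11327766627073288, 0.1269260048866272), 1.1452850103378296) uv 149.99664429530202 219.38590604026845
pos [ 0.2237 -0.6096  0.2304] yaw 20.16 tool shift [ 0.5571 -0.6582 -0.1285] len 0.8718 az 15.16 t 0.1
```

Call:
carry_out(steps=[{"x": 0.015,"y": -0.015,"z": -0.006},{"x": 0.025,"y": -0.028,"z": -0.006},{"x": 0.025,"y": -0.028,"z": -0.006},{"x": 0.025,"y": -0.028,"z": -0.006},{"x": 0.025,"y": -0.028,"z": -0.006},{"x": 0.025,"y": -0.028,"z": -0.006},{"x": 0.025,"y": -0.028,"z": -0.006},{"x": 0.025,"y": -0.028,"z": -0.006},{"x": 0.025,"y": -0.028,"z": -0.006},{"x": 0.025,"y": -0.028,"z": -0.006},{"x": 0.025,"y": -0.028,"z": -0.006},{"x": 0.025,"y": -0.028,"z": -0.006},{"x": 0.025,"y": -0.028,"z": -0.006},{"x": 0.025,"y": -0.028,"z": -0.006},{"x": 0.025,"y": -0.028,"z": -0.006},{"x": 0.025,"y": -0.028,"z": -0.006},{"x": 0.025,"y": -0.028,"z": -0.006},{"x": 0.025,"y": -0.028,"z": -0.006},{"x": 0.025,"y": -0.028,"z": -0.006},{"x": 0.025,"y": -0.028,"z": -0.006}])

```text
schema error: expected keys x, y, z, ax, ay, az, grip
```

Call:
carry_out(steps=[{"x": 0.022,"y": -0.026},{"x": 0.022,"y": -0.026},{"x": 0.022,"y": -0.026},{"x": 0.01,"y": -0.016,"az": 3},{"az": 6},{"az": 6},{}])

```text
schema error: expected keys x, y, z, ax, ay, az, grip
```

```bash
python3 - <<'E'
from h import *
np.set_printoptions(precision=4,suppress=True)
snap('wrist','w0');plan((.597,.089,.25),5)
s=np.load('pics/w0.npz');print(s['K'],s['R'],-s['R'].T@s['t'])
E
```

```text
pos [ 0.2238 -0.6097  0.2305] yaw 20.16 tool shift [ 0.5912 -0.5273 -0.0187] len 0.7924 az 15.16 t 0.15
[[306.4009   0.     256.1034]
 [  0.     306.4009 189.9638]
 [  0.       0.       1.    ]] [[ 0.345  -0.9386 -0.0016]
 [-0.9031 -0.3324  0.2719]
 [-0.2558 -0.0924 -0.9623]] [ 0.2896 -0.5861  0.3731]
```

View pics/w0.png

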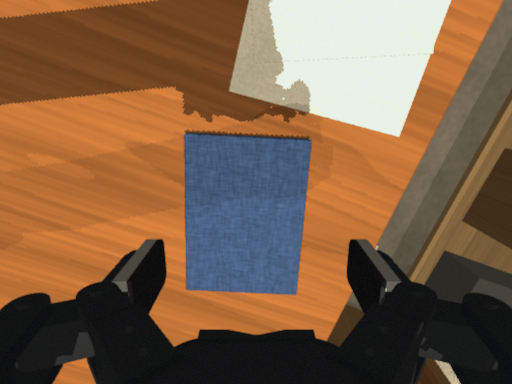

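The moves were refused because every row needs all the keys, so this picture still shows the start area: a blue cloth at (245,210) between the fingers. I resend with full rows.

Call:
carry_out(steps=[{"x": 0.015,"y": -0.015,"z": -0.006,"ax": 0,"ay": 0,"az": 0,"grip": 1},{"x": 0.025,"y": -0.028,"z": -0.006,"ax": 0,"ay": 0,"az": 0,"grip": 1},{"x": 0.025,"y": -0.03,"z": -0.006,"ax": 0,"ay": 0,"az": 0,"grip": 1},{"x": 0.025,"y": -0.03,"z": -0.006,"ax": 0,"ay": 0,"az": 0,"grip": 1},{"x": 0.025,"y": -0.03,"z": -0.006,"ax": 0,"ay": 0,"az": 0,"grip": 1},{"x": 0.025,"y": -0.03,"z": -0.006,"ax": 0,"ay": 0,"az": 0,"grip": 1},{"x": 0.025,"y": -0.03,"z": -0.006,"ax": 0,"ay": 0,"az": 0,"grip": 1},{"x": 0.025,"y": -0.03,"z": -0.006,"ax": 0,"ay": 0,"az": 0,"grip": 1},{"x": 0.025,"y": -0.03,"z": -0.006,"ax": 0,"ay": 0,"az": 0,"grip": 1},{"x": 0.025,"y": -0.03,"z": -0.006,"ax": 0,"ay": 0,"az": 0,"grip": 1},{"x": 0.025,"y": -0.03,"z": -0.006,"ax": 0,"ay": 0,"az": 0,"grip": 1},{"x": 0.025,"y": -0.03,"z": -0.006,"ax": 0,"ay": 0,"az": 0,"grip": 1},{"x": 0.025,"y": -0.03,"z": -0.006,"ax": 0,"ay": 0,"az": 0,"grip": 1},{"x": 0.025,"y": -0.03,"z": -0.006,"ax": 0,"ay": 0,"az": 0,"grip": 1},{"x": 0.025,"y": -0.03,"z": -0.006,"ax": 0,"ay": 0,"az": 0,"grip": 1},{"x": 0.025,"y": -0.03,"z": -0.006,"ax": 0,"ay": 0,"az": 0,"grip": 1},{"x": 0.025,"y": -0.03,"z": -0.006,"ax": 0,"ay": 0,"az": 0,"grip": 1},{"x": 0.025,"y": -0.03,"z": -0.006,"ax": 0,"ay": 0,"az": 0,"grip": 1},{"x": 0.025,"y": -0.03,"z": -0.006,"ax": 0,"ay": 0,"az": 0,"grip": 1},{"x": 0.025,"y": -0.03,"z": -0.006,"ax": 0,"ay": 0,"az": 0,"grip": 1}])

```text
time_s: 1.82
position: [0.4833, 0.1075, 0.3518]
ee_rot: [[0.939, 0.344, 0.001], [0.344, -0.939, -0.001], [0.0, 0.001, -1.0]]
wrist_force: [0.3, 0.0, 0.9]
finger_gap: 0.0852
grip_force: 0.0
```

Call:
carry_out(steps=[{"x": 0.025,"y": -0.03,"z": -0.006,"ax": 0,"ay": 0,"az": 0,"grip": 1},{"x": 0.022,"y": -0.03,"z": 0,"ax": 0,"ay": 0,"az": 0,"grip": 1},{"x": 0.022,"y": -0.03,"z": 0,"ax": 0,"ay": 0,"az": 3,"grip": 1},{"x": 0,"y": -0.03,"z": 0,"ax": 0,"ay": 0,"az": 6,"grip": 1},{"x": 0,"y": -0.01,"z": 0,"ax": 0,"ay": 0,"az": 6,"grip": 1},{"x": 0,"y": 0,"z": 0,"ax": 0,"ay": 0,"az": 0,"grip": 1},{"x": 0,"y": 0,"z": 0,"ax": 0,"ay": 0,"az": 0,"grip": 1}])

```text
time_s: 2.4
position: [0.5056, 0.2533, 0.357]
ee_rot: [[0.996, 0.094, -0.0], [0.094, -0.996, -0.001], [-0.0, 0.001, -1.0]]
wrist_force: [-0.8, -1.0, 0.3]
finger_gap: 0.0856
grip_force: 0.0
```

```bash
python3 - <<'E'
from h import *
np.set_printoptions(precision=4,suppress=True)
snap('wrist','w1');plan((.597,.089,.25),5)
E
```

```text
pos [0.5062 0.2519 0.357 ] yaw 5.29 tool shift [0.0754 0.1705 0.1072] len 0.215 az 0.29 t 2.45
```

View pics/w1.png

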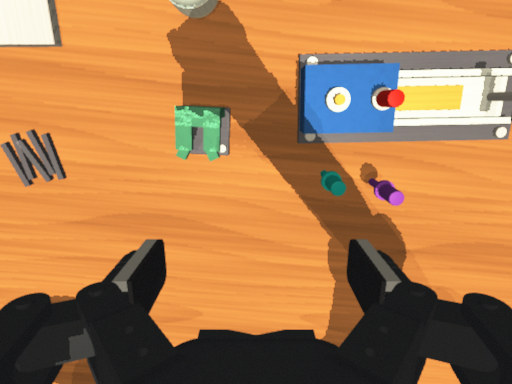

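The rest is at (200,132) with its notch opening downward in the image, i.e. towards the robot. The red knob is at (392,98), with the purple and turquoise pins below it. I fit the plate, notch, pin and jig from this view.

```bash
cat > m.py <<'E'
from h import *
import sys
np.set_printoptions(precision=4,suppress=True)
f=sys.argv[1]
W,P,m=cloud(f)
hsv=cv2.cvtColor(P,cv2.COLOR_RGB2HSV).astype(int);H,S,V=hsv[...,0],hsv[...,1],hsv[...,2]
X,Y,Z=W[...,0],W[...,1],W[...,2]
pl=m&(abs(Z-.08)<.004)&(abs(X-.526)<.05)&(abs(Y-.337)<.05)&(H>50)&(H<90)
w=W[pl];print('plate',pl.sum(),w.min(0),w.max(0),np.median(w[:,2]),cv2.minAreaRect(w[:,:2].astype(np.float32)))
# row slices by x: left edge, notch edges, right edge
E=[]
for x in np.arange(.488,.565,.003):
    y=np.sort(w[abs(w[:,0]-x)<.0015][:,1])
    if len(y)<6: continue
    g=np.diff(y);i=g.argmax();gap=(y[i],y[i+1]) if g[i]>.008 else (np.nan,)*2
    E.append((x,y[0],gap[0],gap[1],y[-1]))
print(np.array(E))
k=m&((H<6)|(H>172))&(S>150)&(abs(X-.597)<.03)&(abs(Y-.089)<.03)&(Z>.07)
w=W[k]; t=w[w[:,2]>.1035];
if len(w): print('knob',k.sum(),w.min(0),w.max(0),'top',len(t),t.mean(0) if len(t) else 0)
k=m&(H>105)&(H<125)&(S>120)&(abs(Z-.06)<.004); w=W[k]
if len(w): print('roof',k.sum(),np.median(w,0),cv2.minAreaRect(w[:,:2].astype(np.float32)))
k=m&(V<70)&(abs(Z-.098)<.008)&(abs(X-.616)<.05)&(Y<-.05);w=W[k]
if len(w): print('handle',k.sum(),np.median(w,0),cv2.minAreaRect(w[:,:2].astype(np.float32)))
E
python3 m.py w1
```

```text
plate 1838 [0.4932 0.3044 0.0761] [0.5653 0.3661 0.0827] 0.07994264309807539 ((0.5288070440292358, 0.33503979444503784), (0.07125096768140793, 0.06011313945055008), 2.421882152557373)
[[0.494  0.3161 0.3163 0.3494 0.3591]
 [0.497  0.3092 0.3179 0.3482 0.3618]
 [0.5    0.3054 0.3193 0.347  0.3618]
 [0.503  0.3054 0.3207 0.3457 0.3606]
 [0.506  0.307  0.3251 0.3429 0.3635]
 [0.509  0.3044 0.3252 0.3422 0.3637]
 [0.512  0.3045 0.3253 0.3424 0.3638]
 [0.515  0.3049 0.3254 0.3424 0.3635]
 [0.518  0.3051 0.3257 0.3432 0.3636]
 [0.521  0.3052 0.3257 0.3425 0.3639]
 [0.524  0.3053 0.3258 0.343  0.3636]
 [0.527  0.3056 0.326  0.3426 0.3639]
 [0.53   0.3057 0.3262 0.3431 0.364 ]
 [0.533  0.3059 0.3264 0.3437 0.364 ]
 [0.536  0.3061 0.3265 0.3438 0.3642]
 [0.539  0.3064    nan    nan 0.3654]
 [0.542  0.3057    nan    nan 0.3656]
 [0.545  0.3057    nan    nan 0.3656]
 [0.548  0.3058    nan    nan 0.3659]
 [0.551  0.3061    nan    nan 0.3657]
 [0.554  0.3062    nan    nan 0.366 ]
 [0.557  0.3063    nan    nan 0.3658]
 [0.56   0.3066    nan    nan 0.3661]
 [0.563  0.3066 0.3579 0.3659 0.3659]]
knob 376 [0.588  0.0801 0.0703] [0.6075 0.0997 0.1075] top 220 [0.5982 0.0898 0.1057]
roof 5164 [0.5963 0.132  0.06  ] ((0.5936969518661499, 0.13140207529067993), (0.09087216854095459, 0.12549221515655518), 6.457068920135498)
handle 1 [ 0.5871 -0.0725  0.0911] ((0.5871398448944092, -0.07247120887041092), (0.0, 0.0), 0.0)
```

Fit: rest yaw ≈ 2.4°, seat ≈ (0.531, 0.335, 0.080), pin axis ≈ (0.598, 0.090). Going to the pin now.

Call:
carry_out(steps=[{"x": 0,"y": 0,"z": 0,"ax": 0,"ay": 0,"az": 2.9,"grip": 0.7},{"x": 0.0142,"y": 0.0276,"z": 0.025,"ax": 0,"ay": 0,"az": 0,"grip": 0.7},{"x": 0.0142,"y": 0.0276,"z": 0.025,"ax": 0,"ay": 0,"az": 0,"grip": 0.7},{"x": 0.0142,"y": 0.0276,"z": 0.025,"ax": 0,"ay": 0,"az": 0,"grip": 0.7},{"x": 0.0142,"y": 0.0276,"z": 0.025,"ax": 0,"ay": 0,"az": 0,"grip": 0.7},{"x": 0.0142,"y": 0.0276,"z": 0.025,"ax": 0,"ay": 0,"az": 0,"grip": 0.7},{"x": 0.0142,"y": 0.0276,"z": 0.025,"ax": 0,"ay": 0,"az": 0,"grip": 0.7},{"x": 0,"y": 0,"z": 0.025,"ax": 0,"ay": 0,"az": 0,"grip": 0.7},{"x": 0,"y": 0,"z": 0.025,"ax": 0,"ay": 0,"az": 0,"grip": 0.7},{"x": 0,"y": 0,"z": 0.015,"ax": 0,"ay": 0,"az": 0,"grip": 0.7},{"x": 0,"y": 0,"z": 0,"ax": 0,"ay": 0,"az": 0,"grip": 0.7},{"x": 0,"y": 0,"z": 0,"ax": 0,"ay": 0,"az": 0,"grip": 0.7}])

```text
time_s: 3.45
position: [0.5975, 0.0898, 0.1422]
ee_rot: [[0.999, 0.039, -0.001], [0.039, -0.999, -0.0], [-0.001, 0.0, -1.0]]
wrist_force: [-0.5, -0.2, 0.2]
finger_gap: 0.0599
grip_force: 0.0
```

```bash
python3 - <<'E'
from h import *
snap('wrist','w2');plan((.598,.090,.078),2.4);print(readout.get_state()['wrist_force'])
E
python3 m.py w2
```

```text
pos [0.5983 0.0906 0.1434] yaw 2.28 tool shift [-0.0004  0.0006  0.0654] len 0.0654 az -0.12 t 3.5
[0.42866875 0.03994333 0.90679088]Traceback (most recent call last):
  File "m.py", line 9, in <module>
    w=W[pl];print('plate',pl.sum(),w.min(0),w.max(0),np.median(w[:,2]),cv2.minAreaRect(w[:,:2].astype(np.float32)))
                                   ~~~~~^^^
    return umr_minimum(a, axis, None, out, keepdims, initial, where)
ValueError: zero-size array to reduction operation minimum which has no identity
```

View pics/w2.png

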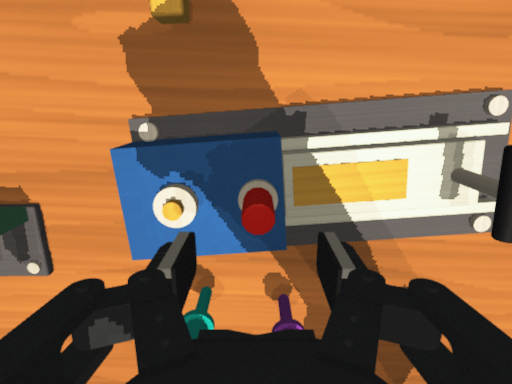

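The red knob (258,212) sits midway between the fingers at (180,255) and (335,255), so I descend and grip.

Call:
carry_out(steps=[{"x": 0,"y": 0,"z": 0.02,"ax": 0,"ay": 0,"az": 0,"grip": 0.7},{"x": 0,"y": 0,"z": 0.02,"ax": 0,"ay": 0,"az": 0,"grip": 0.7},{"x": 0,"y": 0,"z": 0.015,"ax": 0,"ay": 0,"az": 0,"grip": 0.7},{"x": 0,"y": 0,"z": 0.01,"ax": 0,"ay": 0,"az": 0,"grip": 0.7},{"x": 0,"y": 0,"z": 0,"ax": 0,"ay": 0,"az": 0,"grip": 0.7},{"x": 0,"y": 0,"z": 0,"ax": 0,"ay": 0,"az": 0,"grip": 0.1},{"x": 0,"y": 0,"z": 0,"ax": 0,"ay": 0,"az": 0,"grip": 0.1},{"x": 0,"y": 0,"z": 0,"ax": 0,"ay": 0,"az": 0,"grip": 0.1},{"x": 0,"y": 0,"z": 0,"ax": 0,"ay": 0,"az": 0,"grip": 0.1},{"x": 0,"y": 0,"z": 0,"ax": 0,"ay": 0,"az": 0,"grip": 0.1},{"x": 0,"y": 0,"z": 0,"ax": 0,"ay": 0,"az": 0,"grip": 0.1},{"x": 0,"y": 0,"z": 0,"ax": 0,"ay": 0,"az": 0,"grip": 0.1}], grip_force=45)

```text
time_s: 4.5
position: [0.5987, 0.0904, 0.0786]
ee_rot: [[0.999, 0.039, 0.002], [0.039, -0.999, -0.0], [0.002, 0.001, -1.0]]
wrist_force: [0.0, -1.7, 6.1]
finger_gap: 0.0204
grip_force: 43.8
```

Call:
carry_out(steps=[{"x": 0,"y": 0,"z": -0.005,"ax": 0,"ay": 0,"az": 0,"grip": 0.1},{"x": 0,"y": 0,"z": -0.01,"ax": 0,"ay": 0,"az": 0,"grip": 0.1},{"x": 0,"y": 0,"z": -0.01,"ax": 0,"ay": 0,"az": 0,"grip": 0.1},{"x": 0,"y": 0,"z": -0.01,"ax": 0,"ay": 0,"az": 0,"grip": 0.1},{"x": 0,"y": 0,"z": -0.01,"ax": 0,"ay": 0,"az": 0,"grip": 0.1},{"x": 0,"y": 0,"z": -0.01,"ax": 0,"ay": 0,"az": 0,"grip": 0.1},{"x": 0,"y": 0,"z": -0.015,"ax": 0,"ay": 0,"az": 0,"grip": 0.1},{"x": 0,"y": 0,"z": -0.02,"ax": 0,"ay": 0,"az": 0,"grip": 0.1},{"x": 0,"y": 0,"z": -0.025,"ax": 0,"ay": 0,"az": 0,"grip": 0.1},{"x": 0,"y": 0,"z": -0.025,"ax": 0,"ay": 0,"az": 0,"grip": 0.1},{"x": 0,"y": 0,"z": -0.015,"ax": 0,"ay": 0,"az": 0,"grip": 0.1},{"x": 0,"y": 0,"z": 0,"ax": 0,"ay": 0,"az": 0,"grip": 0.1}])

```text
time_s: 5.5
position: [0.5996, 0.0922, 0.2373]
ee_rot: [[0.999, 0.04, 0.007], [0.04, -0.999, 0.001], [0.007, -0.001, -1.0]]
wrist_force: [-0.1, 0.3, -0.8]
finger_gap: 0.0206
grip_force: 44.1
```

```bash
python3 - <<'E'
from h import *
p,_=snap('scene','s1')
snap('wrist','w3')
plan((.45,.3315,.235),2.4);print(readout.get_state()['wrist_force'],readout.get_state()['finger_gap'])
a=cv2.resize(p[90:240,180:380],(800,600),interpolation=cv2.INTER_CUBIC);cv2.imwrite('pics/s1c.png',a[:,:,::-1])
E
```

```text
pos [0.5977 0.0909 0.2332] yaw 2.28 tool shift [-0.138  -0.2462 -0.002 ] len 0.2823 az -0.12 t 5.6
[ 0.27882702 -0.00783152 -2.29584   ] 0.020264241122178672
```

View pics/s1c.png

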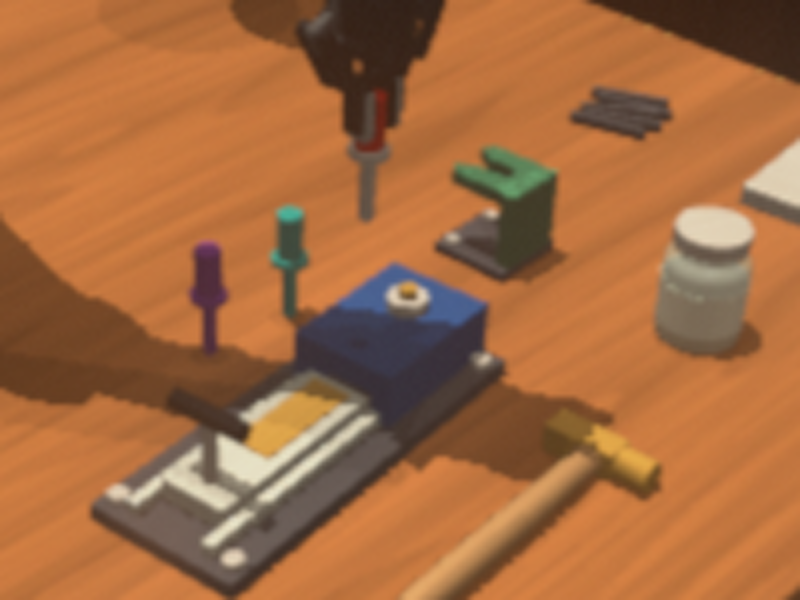

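The pin is held upright at (370,150–220), clear of the bore, with the look-alikes untouched. On to the mouth of the notch.

Call:
carry_out(steps=[{"x": -0.008,"y": -0.0152,"z": 0,"ax": 0,"ay": 0,"az": 0,"grip": 0.1},{"x": -0.0165,"y": -0.0297,"z": 0,"ax": 0,"ay": 0,"az": 0,"grip": 0.1},{"x": -0.0165,"y": -0.0297,"z": 0,"ax": 0,"ay": 0,"az": 0,"grip": 0.1},{"x": -0.0165,"y": -0.0297,"z": 0,"ax": 0,"ay": 0,"az": 0,"grip": 0.1},{"x": -0.0165,"y": -0.0297,"z": 0,"ax": 0,"ay": 0,"az": 0,"grip": 0.1},{"x": -0.0165,"y": -0.0297,"z": 0,"ax": 0,"ay": 0,"az": 0,"grip": 0.1},{"x": -0.0165,"y": -0.0297,"z": 0,"ax": 0,"ay": 0,"az": 0,"grip": 0.1},{"x": -0.0165,"y": -0.0297,"z": 0.005,"ax": 0,"ay": 0,"az": 0,"grip": 0.1},{"x": -0.0145,"y": -0.0228,"z": 0.02,"ax": 0,"ay": 0,"az": 0,"grip": 0.1},{"x": 0,"y": 0,"z": 0.025,"ax": 0,"ay": 0,"az": 0,"grip": 0.1},{"x": 0,"y": 0,"z": 0.025,"ax": 0,"ay": 0,"az": 0,"grip": 0.1},{"x": 0,"y": 0,"z": 0.025,"ax": 0,"ay": 0,"az": 0,"grip": 0.1},{"x": 0,"y": 0,"z": 0.02,"ax": 0,"ay": 0,"az": 0,"grip": 0.1},{"x": 0,"y": 0,"z": 0.008,"ax": 0,"ay": 0,"az": 0,"grip": 0.1},{"x": 0,"y": 0,"z": 0,"ax": 0,"ay": 0,"az": 0,"grip": 0.1},{"x": 0,"y": 0,"z": 0,"ax": 0,"ay": 0,"az": 0,"grip": 0.1}])

```text
time_s: 6.93
position: [0.4495, 0.3309, 0.104]
ee_rot: [[0.999, 0.04, -0.001], [0.04, -0.999, -0.001], [-0.001, 0.001, -1.0]]
wrist_force: [0.7, 0.9, -1.7]
finger_gap: 0.0205
grip_force: 44.2
```

```bash
python3 - <<'E'
from h import *
snap('wrist','w4');plan((.5307,.3348,.104),2.4);s=readout.get_state();print(s['wrist_force'],s['finger_gap'],s['ee_rot'])
E
python3 m.py w4
```

```text
pos [0.4502 0.3314 0.1049] yaw 2.27 tool shift [ 0.0805 -0.0002  0.0009] len 0.0805 az -0.13 t 6.98
[ 0.19682326  0.39831341 -0.29857026] 0.020659832462909096 [[ 9.99212360e-01  3.96816843e-02  1.54855616e-04]
 [ 3.96815791e-02 -9.99212176e-01  6.31996993e-04]
 [ 1.79812323e-04 -6.25354291e-04 -9.99999788e-01]]
plate 13375 [0.4913 0.305  0.076 ] [0.5651 0.3666 0.0827] 0.08010334607705244 ((0.5279251337051392, 0.33546438813209534), (0.07161214202642441, 0.059707075357437134), 2.743626356124878)
[[0.491  0.3511    nan    nan 0.3534]
 [0.494  0.3114 0.3175 0.3496 0.3603]
 [0.497  0.3063 0.3192 0.3479 0.3634]
 [0.5    0.3052 0.3205 0.3467 0.3624]
 [0.503  0.3065 0.3223 0.3454 0.361 ]
 [0.506  0.3054 0.3263 0.3423 0.3643]
 [0.509  0.3055 0.3264 0.3424 0.3642]
 [0.512  0.305  0.3265 0.3426 0.3646]
 [0.515  0.3054 0.3268 0.343  0.3647]
 [0.518  0.3056 0.3269 0.343  0.3646]
 [0.521  0.3055 0.327  0.3431 0.3651]
 [0.524  0.3057 0.3272 0.3432 0.365 ]
 [0.527  0.3058 0.3274 0.3432 0.3651]
 [0.53   0.3061 0.3275 0.3434 0.3655]
 [0.533  0.3059 0.3277 0.3435 0.3654]
 [0.536  0.3061 0.3278 0.3395 0.3655]
 [0.539  0.3064    nan    nan 0.3658]
 [0.542  0.3067    nan    nan 0.3659]
 [0.545  0.3067    nan    nan 0.3657]
 [0.548  0.3068    nan    nan 0.3663]
 [0.551  0.3069    nan    nan 0.3663]
 [0.554  0.307     nan    nan 0.3665]
 [0.557  0.307     nan    nan 0.3666]
 [0.56   0.3072    nan    nan 0.3666]
 [0.563  0.3073    nan    nan 0.3664]]
roof 127 [0.5476 0.1896 0.0574] ((0.5531463623046875, 0.19015000760555267), (0.024568485096096992, 0.0023958913516253233), 4.810490608215332)
```

View pics/w4.png

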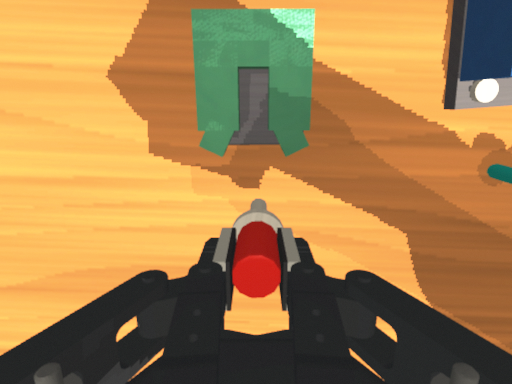

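The pin (collar at 258,225) lies ahead of the notch (centre line from 255,140 up to 253,68). I check the camera bias against the held knob.

```bash
python3 - <<'E'
from h import *
np.set_printoptions(precision=4,suppress=True)
W,P,m=cloud('w4');hsv=cv2.cvtColor(P,cv2.COLOR_RGB2HSV).astype(int);H,S=hsv[...,0],hsv[...,1]
k=m&((H<6)|(H>172))&(S>150);w=W[k];k2=(abs(w[:,0]-.45)<.03)&(abs(w[:,1]-.33)<.03);w=w[k2]
z=w[:,2];t=w[z>z.max()-.004];print(w.min(0),w.max(0),'top',t.mean(0),(t.min(0)+t.max(0))/2)
# collar: grey annulus points
c=W[200:240,230:285].reshape(-1,3);print('collar z',[ (round(float(a),4)) for a in np.percentile(c[(abs(c[:,2]-.09)<.012)][:,2],[10,50,90])])
c=c[abs(c[:,2]-.092)<.004];print(len(c),c.min(0),c.max(0))
E
```

```text
[0.4384 0.3201 0.094 ] [0.46   0.3412 0.1343] top [0.4495 0.3308 0.1315] [0.4491 0.3308 0.1323]
collar z [0.0886, 0.0916, 0.0988]
620 [0.4479 0.3168 0.088 ] [0.464  0.3438 0.096 ]
```

Relative offset: the pin needs ≈1.3 mm in +y and 80 mm forward; collar is ≈6 mm above the plate.

Call:
carry_out(steps=[{"x": 0.005,"y": -0.0013,"z": 0,"ax": 0,"ay": 0,"az": 0,"grip": 0.1},{"x": 0.01,"y": 0,"z": 0,"ax": 0,"ay": 0,"az": 0,"grip": 0.1},{"x": 0.01,"y": 0,"z": 0,"ax": 0,"ay": 0,"az": 0,"grip": 0.1},{"x": 0.01,"y": 0,"z": 0,"ax": 0,"ay": 0,"az": 0,"grip": 0.1},{"x": 0.008,"y": 0,"z": 0,"ax": 0,"ay": 0,"az": 0,"grip": 0.1},{"x": 0.007,"y": 0,"z": 0,"ax": 0,"ay": 0,"az": 0,"grip": 0.1},{"x": 0.007,"y": 0,"z": 0,"ax": 0,"ay": 0,"az": 0,"grip": 0.1},{"x": 0.007,"y": 0,"z": 0,"ax": 0,"ay": 0,"az": 0,"grip": 0.1},{"x": 0.006,"y": 0,"z": 0,"ax": 0,"ay": 0,"az": 0,"grip": 0.1},{"x": 0.005,"y": 0,"z": 0,"ax": 0,"ay": 0,"az": 0,"grip": 0.1},{"x": 0.004,"y": 0,"z": 0,"ax": 0,"ay": 0,"az": 0,"grip": 0.1},{"x": 0,"y": 0,"z": 0.002,"ax": 0,"ay": 0,"az": 0,"grip": 0.1},{"x": 0,"y": 0,"z": 0.001,"ax": 0,"ay": 0,"az": 0,"grip": 0.1},{"x": 0,"y": 0,"z": 0,"ax": 0,"ay": 0,"az": 0,"grip": 0.1},{"x": 0,"y": 0,"z": 0,"ax": 0,"ay": 0,"az": 0,"grip": 0.1}])

```text
time_s: 8.23
position: [0.5284, 0.3354, 0.1011]
ee_rot: [[0.999, 0.04, -0.001], [0.04, -0.999, -0.0], [-0.001, 0.0, -1.0]]
wrist_force: [-0.5, -0.4, -1.5]
finger_gap: 0.0211
grip_force: 44.2
```

```bash
python3 - <<'E'
from h import *
np.set_printoptions(precision=4,suppress=True)
snap('wrist','w5');plan((.5302,.3355,.0985),2.4);print(readout.get_state()['wrist_force'])
W,P,m=cloud('w5');hsv=cv2.cvtColor(P,cv2.COLOR_RGB2HSV).astype(int);H,S=hsv[...,0],hsv[...,1]
k=m&((H<6)|(H>172))&(S>150);w=W[k];k2=(abs(w[:,0]-.53)<.03)&(abs(w[:,1]-.335)<.03);w=w[k2]
z=w[:,2];t=w[z>z.max()-.004];print('knob',z.min(),z.max(),t.mean(0))
E
python3 m.py w5|head -1; python3 -c "
import cv2;cv2.imwrite('pics/w5c.png',cv2.resize(cv2.imread('pics/w5.png')[120:320,130:390],(780,600)))"
```

```text
pos [0.5285 0.3354 0.1013] yaw 2.29 tool shift [ 0.0017 -0.      0.0028] len 0.0032 az -0.11 t 8.28
[-0.0564  0.6853 -0.8174]
knob 0.09114306406193089 0.13066548519336088 [0.5287 0.3353 0.1285]
plate 5834 [0.5198 0.306  0.076 ] [0.5653 0.3665 0.0837] 0.08000169385078104 ((0.5427429676055908, 0.33614906668663025), (0.042972639203071594, 0.05950280278921127), 2.861215353012085)
```

View pics/w5c.png

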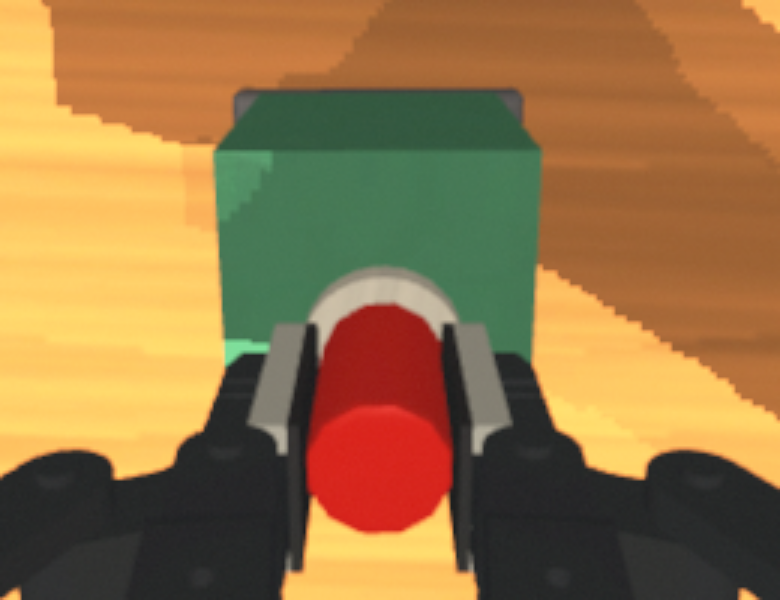

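The collar (385,290) is centred over the plate with no contact force. I lower it, ease it back, then open.

Call:
carry_out(steps=[{"x": 0.0015,"y": 0,"z": 0.001,"ax": 0,"ay": 0,"az": 0,"grip": 0.1},{"x": 0,"y": 0,"z": 0.001,"ax": 0,"ay": 0,"az": 0,"grip": 0.1},{"x": 0,"y": 0,"z": 0.0005,"ax": 0,"ay": 0,"az": 0,"grip": 0.1},{"x": 0,"y": 0,"z": 0,"ax": 0,"ay": 0,"az": 0,"grip": 0.1},{"x": 0,"y": 0,"z": 0,"ax": 0,"ay": 0,"az": 0,"grip": 0.1}])

```text
time_s: 8.7
position: [0.5305, 0.3353, 0.0988]
ee_rot: [[0.999, 0.039, -0.0], [0.039, -0.999, -0.0], [-0.0, 0.0, -1.0]]
wrist_force: [-1.1, 0.5, -0.6]
finger_gap: 0.0209
grip_force: 44.3
```

Call:
carry_out(steps=[{"x": 0,"y": 0,"z": 0,"ax": 0,"ay": 0,"az": 0,"grip": 0.35},{"x": 0,"y": 0,"z": 0,"ax": 0,"ay": 0,"az": 0,"grip": 0.5},{"x": 0,"y": 0,"z": 0,"ax": 0,"ay": 0,"az": 0,"grip": 0.6},{"x": 0,"y": 0,"z": 0,"ax": 0,"ay": 0,"az": 0,"grip": 0.6},{"x": 0,"y": 0,"z": 0,"ax": 0,"ay": 0,"az": 0,"grip": 0.6},{"x": 0,"y": 0,"z": 0,"ax": 0,"ay": 0,"az": 0,"grip": 0.6},{"x": 0,"y": 0,"z": -0.01,"ax": 0,"ay": 0,"az": 0,"grip": 0.6},{"x": 0,"y": 0,"z": -0.02,"ax": 0,"ay": 0,"az": 0,"grip": 0.6},{"x": 0,"y": 0,"z": -0.03,"ax": 0,"ay": 0,"az": 0,"grip": 0.6},{"x": 0,"y": 0,"z": -0.03,"ax": 0,"ay": 0,"az": 0,"grip": 0.6},{"x": -0.02,"y": 0,"z": -0.03,"ax": 0,"ay": 0,"az": 0,"grip": 0.6},{"x": -0.03,"y": 0.02,"z": -0.02,"ax": 0,"ay": 0,"az": 0,"grip": 0.6},{"x": -0.02,"y": 0.02,"z": 0,"ax": 0,"ay": 0,"az": 0,"grip": 0.6},{"x": 0,"y": 0,"z": 0,"ax": 0,"ay": 0,"az": 0,"grip": 0.6},{"x": 0,"y": 0,"z": 0,"ax": 0,"ay": 0,"az": 0,"grip": 0.6}])

```text
time_s: 9.95
position: [0.462, 0.2916, 0.2401]
ee_rot: [[0.999, 0.039, 0.002], [0.039, -0.999, -0.001], [0.002, 0.001, -1.0]]
wrist_force: [0.8, 0.5, 0.6]
finger_gap: 0.0511
grip_force: 0.0
```

```bash
cat > k.py <<'E'
from h import *
import sys
np.set_printoptions(precision=4,suppress=True)
def knob(f):
    W,P,m=cloud(f);hsv=cv2.cvtColor(P,cv2.COLOR_RGB2HSV).astype(int);H,S=hsv[...,0],hsv[...,1]
    k=m&((H<6)|(H>172))&(S>150);w=W[k];w=w[(abs(w[:,0]-.53)<.03)&(abs(w[:,1]-.335)<.03)]
    z=w[:,2];t=w[z>z.max()-.004];lo=w[z<z.min()+.012];print('knob z',z.min(),z.max(),'top',t.mean(0),(t.min(0)+t.max(0))/2,'low y',(lo[:,1].min()+lo[:,1].max())/2)
if __name__=='__main__': knob(sys.argv[1])
E
python3 - <<'E'
from h import *
snap('wrist','w6');plan((.6164,-.076,.2),6.4)
p=cv2.imread('pics/w6.png');cv2.imwrite('pics/w6b.png',p)
E
python3 k.py w6; python3 m.py w6
```

```text
pos [0.4627 0.2924 0.2398] yaw 2.22 tool shift [0.1392 0.374  0.04  ] len 0.4011 az -4.18 t 10.0
knob z 0.0802120242789284 0.12809832262871226 top [0.5298 0.3342 0.126 ] [0.5297 0.3342 0.1261] low y 0.3493540698840189
plate 3229 [0.4924 0.3047 0.0761] [0.5643 0.3667 0.0831] 0.0800381583076308 ((0.5280574560165405, 0.33538365364074707), (0.07027774304151535, 0.06011350825428963), 2.1664323806762695)
[[0.494  0.3144 0.3165 0.3493 0.3597]
 [0.497  0.3077 0.3184 0.3484 0.3625]
 [0.5    0.3047 0.3204 0.3469 0.3625]
 [0.503  0.3058 0.3223 0.3454 0.3603]
 [0.506  0.3078 0.3254 0.3421 0.3633]
 [0.509  0.3049 0.3264 0.3424 0.3642]
 [0.512  0.305  0.3264 0.3424 0.3642]
 [0.515  0.3051 0.3264 0.3427 0.3642]
 [0.518  0.3052 0.3266 0.3468 0.3641]
 [0.521  0.3053 0.3226 0.3513 0.3646]
 [0.524  0.3054 0.3206 0.3533 0.365 ]
 [0.527  0.3054 0.3199 0.355  0.3648]
 [0.53   0.3055 0.319  0.3551 0.3649]
 [0.533  0.3056 0.3199 0.3541 0.3649]
 [0.536  0.3057 0.321  0.3531 0.3656]
 [0.539  0.3058 0.3229 0.3491 0.3653]
 [0.542  0.3059 0.3267 0.3434 0.3652]
 [0.545  0.306     nan    nan 0.3651]
 [0.548  0.3061    nan    nan 0.3661]
 [0.551  0.3062    nan    nan 0.366 ]
 [0.554  0.3063    nan    nan 0.366 ]
 [0.557  0.3064    nan    nan 0.3658]
 [0.56   0.3073    nan    nan 0.3667]
 [0.563  0.3074    nan    nan 0.3647]]
roof 9614 [0.596  0.1245 0.0601] ((0.5916757583618164, 0.1315055787563324), (0.08873042464256287, 0.12685176730155945), 5.832302093505859)
```

View pics/w6b.png

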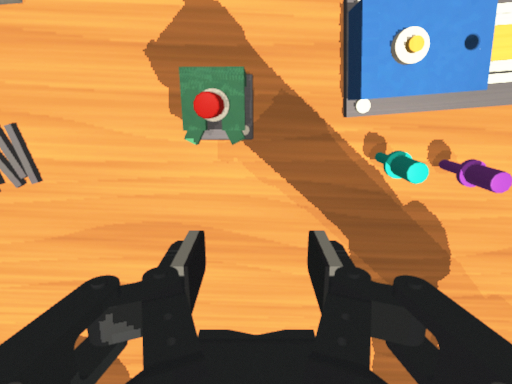

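The pin hangs upright in the notch: knob top at z 0.126, (0.530, 0.334), image (210,103). Its collar lies on the plate and the fingers are clear. Now the sled handle.

Call:
carry_out(steps=[{"x": 0.0071,"y": 0.0186,"z": 0,"ax": 0,"ay": 0,"az": 0,"grip": 0.6},{"x": 0.0141,"y": 0.0373,"z": 0,"ax": 0,"ay": 0,"az": 0,"grip": 0.6},{"x": 0.0141,"y": 0.0373,"z": 0,"ax": 0,"ay": 0,"az": 0,"grip": 0.6},{"x": 0.0141,"y": 0.0373,"z": 0,"ax": 0,"ay": 0,"az": 0,"grip": 0.6},{"x": 0.0141,"y": 0.0373,"z": 0,"ax": 0,"ay": 0,"az": 0,"grip": 0.6},{"x": 0.0141,"y": 0.0373,"z": 0,"ax": 0,"ay": 0,"az": 0,"grip": 0.6},{"x": 0.0141,"y": 0.0373,"z": 0,"ax": 0,"ay": 0,"az": 0,"grip": 0.6},{"x": 0.0141,"y": 0.0373,"z": 0,"ax": 0,"ay": 0,"az": 0,"grip": 0.6},{"x": 0.0141,"y": 0.0373,"z": 0,"ax": 0,"ay": 0,"az": 0,"grip": 0.6},{"x": 0.0141,"y": 0.0373,"z": 0,"ax": 0,"ay": 0,"az": 0,"grip": 0.6},{"x": 0.0071,"y": 0.0187,"z": 0,"ax": 0,"ay": 0,"az": -2.1,"grip": 0.6},{"x": 0,"y": 0,"z": 0.02,"ax": 0,"ay": 0,"az": -2.1,"grip": 0.6},{"x": 0,"y": 0,"z": 0.02,"ax": 0,"ay": 0,"az": 0,"grip": 0.6},{"x": 0,"y": 0,"z": 0,"ax": 0,"ay": 0,"az": 0,"grip": 0.6},{"x": 0,"y": 0,"z": 0,"ax": 0,"ay": 0,"az": 0,"grip": 0.6}])

```text
time_s: 11.25
position: [0.6176, -0.0742, 0.1973]
ee_rot: [[0.994, 0.113, -0.003], [0.113, -0.994, 0.001], [-0.003, -0.002, -1.0]]
wrist_force: [0.6, 0.2, 0.8]
finger_gap: 0.0515
grip_force: 0.0
```

```bash
python3 - <<'E'
from h import *
np.set_printoptions(precision=4,suppress=True)
snap('wrist','w7');plan((.618,-.075,.075),6.4)
W,P,m=cloud('w7')
k=m&(abs(W[...,2]-.096)<.006)&(abs(W[...,0]-.617)<.06)&(abs(W[...,1]+.075)<.04)&(np.abs(P.astype(int)).max(-1)<90)
w=W[k];print(k.sum(),np.median(w,0),w.max(0),cv2.minAreaRect(w[:,:2].astype(np.float32)))
b=m&(abs(W[...,2]-.06)<.003)&(P[...,2]>P[...,0]*1.5);w=W[b];print(b.sum(),cv2.minAreaRect(w[:,:2].astype(np.float32)))
E
```

```text
pos [ 0.6184 -0.0738  0.1987] yaw 6.49 tool shift [-0.0005  0.0012  0.1237] len 0.1237 az 0.09 t 11.3
1343 [ 0.6201 -0.0771  0.0987] [ 0.6493 -0.0666  0.1017] ((0.6174321174621582, -0.07737646996974945), (0.06364195048809052, 0.015003658831119537), 7.226634502410889)
8978 ((0.5522751212120056, 0.11762084811925888), (0.1778440624475479, 0.10977409780025482), 5.477850437164307)
```

Call:
carry_out(steps=[{"x": -0.001,"y": 0.0035,"z": 0.02,"ax": 0,"ay": 0,"az": 0,"grip": 0.6},{"x": 0,"y": 0,"z": 0.025,"ax": 0,"ay": 0,"az": 0,"grip": 0.6},{"x": 0,"y": 0,"z": 0.025,"ax": 0,"ay": 0,"az": 0,"grip": 0.6},{"x": 0,"y": 0,"z": 0.025,"ax": 0,"ay": 0,"az": 0,"grip": 0.6},{"x": 0,"y": 0,"z": 0.02,"ax": 0,"ay": 0,"az": 0,"grip": 0.6},{"x": 0,"y": 0,"z": 0.01,"ax": 0,"ay": 0,"az": 0,"grip": 0.6},{"x": 0,"y": 0,"z": 0,"ax": 0,"ay": 0,"az": 0,"grip": 0.4},{"x": 0,"y": 0,"z": 0,"ax": 0,"ay": 0,"az": 0,"grip": 0.1},{"x": 0,"y": 0,"z": 0,"ax": 0,"ay": 0,"az": 0,"grip": 0.05},{"x": 0,"y": 0,"z": 0,"ax": 0,"ay": 0,"az": 0,"grip": 0.05},{"x": 0,"y": 0,"z": 0,"ax": 0,"ay": 0,"az": 0,"grip": 0.05},{"x": 0,"y": 0,"z": 0,"ax": 0,"ay": 0,"az": 0,"grip": 0.05},{"x": 0,"y": 0,"z": 0,"ax": 0,"ay": 0,"az": 0,"grip": 0.05},{"x": 0,"y": 0,"z": 0,"ax": 0,"ay": 0,"az": 0,"grip": 0.05}], grip_force=30)

```text
time_s: 12.47
position: [0.6189, -0.0778, 0.0758]
ee_rot: [[0.994, 0.113, 0.004], [0.113, -0.994, -0.0], [0.004, 0.001, -1.0]]
wrist_force: [0.2, 0.4, 7.3]
finger_gap: 0.0149
grip_force: 29.8
```

Call:
carry_out(steps=[{"x": 0,"y": -0.005,"z": -0.001,"ax": 0,"ay": 0,"az": 0,"grip": 0.05},{"x": 0,"y": -0.01,"z": -0.001,"ax": 0,"ay": 0,"az": 0,"grip": 0.05},{"x": 0,"y": -0.01,"z": 0,"ax": 0,"ay": 0,"az": 0,"grip": 0.05},{"x": 0,"y": -0.01,"z": 0,"ax": 0,"ay": 0,"az": 0,"grip": 0.05},{"x": 0,"y": -0.01,"z": 0,"ax": 0,"ay": 0,"az": 0,"grip": 0.05},{"x": 0,"y": -0.01,"z": 0,"ax": 0,"ay": 0,"az": 0,"grip": 0.05},{"x": 0,"y": -0.01,"z": 0,"ax": 0,"ay": 0,"az": 0,"grip": 0.05},{"x": 0,"y": -0.01,"z": 0,"ax": 0,"ay": 0,"az": 0,"grip": 0.05},{"x": 0,"y": -0.01,"z": 0,"ax": 0,"ay": 0,"az": 0,"grip": 0.05},{"x": 0,"y": -0.01,"z": 0,"ax": 0,"ay": 0,"az": 0,"grip": 0.05},{"x": 0,"y": -0.007,"z": 0,"ax": 0,"ay": 0,"az": 0,"grip": 0.05},{"x": 0,"y": 0,"z": 0,"ax": 0,"ay": 0,"az": 0,"grip": 0.05},{"x": 0,"y": 0,"z": 0,"ax": 0,"ay": 0,"az": 0,"grip": 0.05}])

```text
time_s: 13.55
position: [0.6071, 0.0249, 0.0759]
ee_rot: [[0.993, 0.114, 0.003], [0.114, -0.993, 0.002], [0.003, -0.001, -1.0]]
wrist_force: [5.1, 2.4, -5.3]
finger_gap: 0.015
grip_force: 30.1
```

Call:
carry_out(steps=[{"x": 0,"y": -0.003,"z": 0,"ax": 0,"ay": 0,"az": 0,"grip": 0.05},{"x": 0,"y": -0.002,"z": 0,"ax": 0,"ay": 0,"az": 0,"grip": 0.05},{"x": 0,"y": -0.002,"z": 0,"ax": 0,"ay": 0,"az": 0,"grip": 0.05},{"x": 0,"y": 0,"z": 0,"ax": 0,"ay": 0,"az": 0,"grip": 0.05},{"x": 0,"y": 0,"z": 0,"ax": 0,"ay": 0,"az": 0,"grip": 0.05}])

```text
time_s: 13.97
position: [0.6066, 0.0294, 0.0759]
ee_rot: [[0.994, 0.112, 0.003], [0.112, -0.994, -0.0], [0.003, 0.001, -1.0]]
wrist_force: [5.5, -0.5, -5.0]
finger_gap: 0.0149
grip_force: 30.2
```

Call:
carry_out(steps=[{"x": 0,"y": -0.002,"z": 0,"ax": 0,"ay": 0,"az": 0,"grip": 0.05},{"x": 0,"y": -0.002,"z": 0,"ax": 0,"ay": 0,"az": 0,"grip": 0.05},{"x": 0,"y": 0,"z": 0,"ax": 0,"ay": 0,"az": 0,"grip": 0.05},{"x": 0,"y": 0,"z": 0,"ax": 0,"ay": 0,"az": 0,"grip": 0.05}])

```text
time_s: 14.3
position: [0.6066, 0.0295, 0.0759]
ee_rot: [[0.994, 0.109, 0.003], [0.109, -0.994, -0.005], [0.003, 0.005, -1.0]]
wrist_force: [6.8, -7.7, -5.2]
finger_gap: 0.0147
grip_force: 30.3
```

The sled has stalled against the end stop: 108 mm travelled as predicted, with a 7.7 N reaction. Release and lift.

Call:
carry_out(steps=[{"x": 0,"y": 0.002,"z": 0,"ax": 0,"ay": 0,"az": 0,"grip": 0.4},{"x": 0,"y": 0.002,"z": 0,"ax": 0,"ay": 0,"az": 0,"grip": 0.6},{"x": 0,"y": 0,"z": 0,"ax": 0,"ay": 0,"az": 0,"grip": 0.6},{"x": 0,"y": 0,"z": 0,"ax": 0,"ay": 0,"az": 0,"grip": 0.6},{"x": 0,"y": 0,"z": 0,"ax": 0,"ay": 0,"az": 0,"grip": 0.6},{"x": 0,"y": 0,"z": -0.01,"ax": 0,"ay": 0,"az": 0,"grip": 0.6},{"x": 0,"y": 0,"z": -0.02,"ax": 0,"ay": 0,"az": 0,"grip": 0.6},{"x": 0,"y": 0,"z": -0.03,"ax": 0,"ay": 0,"az": 0,"grip": 0.6},{"x": 0,"y": 0,"z": -0.03,"ax": 0,"ay": 0,"az": 0,"grip": 0.6},{"x": 0,"y": 0,"z": -0.03,"ax": 0,"ay": 0,"az": 0,"grip": 0.6},{"x": 0,"y": 0,"z": 0,"ax": 0,"ay": 0,"az": 0,"grip": 0.6},{"x": 0,"y": 0,"z": 0,"ax": 0,"ay": 0,"az": 0,"grip": 0.6}])

```text
time_s: 15.3
position: [0.6066, 0.0308, 0.199]
ee_rot: [[0.994, 0.113, 0.005], [0.113, -0.994, -0.0], [0.005, 0.001, -1.0]]
wrist_force: [-0.1, -0.1, -0.5]
finger_gap: 0.0512
grip_force: 0.0
```

```bash
python3 - <<'E'
from h import *
np.set_printoptions(precision=4,suppress=True)
snap('wrist','w8');snap('scene','s2');snap('top','t1')
W,P,m=cloud('w8')
k=m&(abs(W[...,2]-.096)<.006)&(abs(W[...,0]-.607)<.05)&(abs(W[...,1]-.03)<.04)&(P.max(-1)<90)
w=W[k];print('handle',k.sum(),cv2.minAreaRect(w[:,:2].astype(np.float32)))
from k import knob
for f in('s2','t1'):
    try: knob(f)
    except Exception as e: print(f,e)
a=cv2.imread('pics/t0.png').astype(int);b=cv2.imread('pics/t1.png').astype(int)
d=abs(a-b).max(-1)>40
for n,(u,v) in dict(jar=(137,152),hammer=(205,138),block=(366,224),dish=(384,160)).items(): print(n,d[v-15:v+15,u-15:u+15].mean().round(3))
E
```

```text
handle 1343 ((0.60545414686203, 0.028636790812015533), (0.06350290775299072, 0.015749361366033554), 6.212060928344727)
knob z 0.08936017767190142 0.13033508196091 top [0.5349 0.3321 0.128 ] [0.5338 0.3329 0.1285] low y 0.32999583385788045
knob z 0.08249651579344006 0.13171118826968128 top [0.5292 0.3333 0.1294] [0.5309 0.3355 0.1299] low y 0.3281918474396719
jar 0.0
hammer 0.086
block 0.0
dish 0.0
```

```bash
python3 - <<'E'
from h import *
W,P,m=cloud('w8');P=P.astype(int)
a=np.radians(6.4);jy=np.array([-np.sin(a),np.cos(a)]);jx=np.array([np.cos(a),np.sin(a)])
q=W[...,:2]-[.6055,.0286];yy=q@jy;xx=q@jx
b=m&(abs(W[...,2]-.06)<.003)&(P[...,2]>P[...,0]*1.5)&(P[...,2]>50)
for lo in np.arange(-.04,.04,.01):
    s=b&(xx>lo)&(xx<lo+.01)&(abs(yy)<.2)
    if s.sum(): print(round(lo,2),s.sum(),np.percentile(yy[s],[0,1,2]).round(4))
k=m&(abs(W[...,2]-.096)<.006)&(abs(xx)<.035)&(abs(yy)<.02)&(P.max(-1)<90)
print(yy[k].min(),yy[k].max(),np.median(yy[k&(W[...,2]>.0985)]))
E
```

```text
-0.04 1234 [0.0399 0.041  0.042 ]
-0.03 1244 [0.04   0.0407 0.042 ]
-0.02 1044 [0.0403 0.0412 0.042 ]
-0.01 875 [0.0399 0.0402 0.0411]
0.0 976 [0.0401 0.0407 0.0416]
0.01 1272 [0.0401 0.0412 0.0423]
0.02 1493 [0.0401 0.0409 0.0419]
0.03 1503 [0.0401 0.0414 0.0426]
-0.007733463383905186 0.008016601841958779 0.0002696390244719799
```

The handle is 40 mm outside the tunnel, as specified for fully home, so I hand in.

```bash
python3 -c "
from plant import workorder
print(workorder.finish_job())"
```

```text
the job is handed in; nothing more can be done
None
```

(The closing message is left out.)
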